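Feed a valve rack through a spring-flap chute

ROBOT

A 6-joint arm with a two-finger parallel gripper is mounted at the origin on the work surface. World frame = base frame: x ahead of the robot, y to its left, z up, the work surface at z = 0. Lengths are in mm, angles in rad, forces in N, time in s.
With the tool pointing down it reaches from about 400 to 925 mm from the base axis. Payload 12.5 kg.
Tool frame: the origin (TCP) lies midway between the tips of the shut fingers; the grasp point (between the pads) lies 19 mm behind it (env.pinch_z is the z of the grasp point in the tool frame, in mm); z points along the fingers, y is the line along which they close (so a half turn about z gives the same grasp; the last joint's range is limited). The gripper opens to 95 mm and grips with 3 to 60 N. Pads are 20 mm wide; open, the fingers measure 119 mm over their backs; the gripper's body (75 mm by 180 mm) begins 59 mm behind the grasp point.
Start: joints at [1.111, 0.491, 1.559, -0, 1.092, -0.106], TCP at [216.525, 586.314, 214.661] pointing down, gripper open.
Joint ranges: [-3.1, 3.1], [-0.84, 2.19], [0.05, 2.79], [-1.13, 4.28], [0.06, 2.93], [-2.69, 2.69]. Speed limits (rad/s): [2.22, 2.22, 2.79, 3.14, 3.14, 3.14].

INTERFACE

Orientations are given as [roll, pitch, yaw] about the fixed x, y, z axes, in that order (R = Rz(yaw) Ry(pitch) Rx(roll)).
In Python, from cell import env, eyes gives the robot as it stands.
- The arm moves only by the shell command python3 -m inch 'ROWS'. ROWS is JSON, a list of rows, each a list of 3 entries, a list of its own where there are three numbers: the shift along the tool's x, y, z in units of 60 mm (1.0 is 60 mm), then the turn about the tool's z in units of 5 degrees (1.0 is 5 degrees), then the closure, from -1 (fully open) to 1 (shut). In form: [[[tx, ty, tz], turn, claw], ...]. A call has exactly 10 rows; each row shifts and turns the commanded pose from where the row before left it, along the tool's axes as they then stand; what a row does not reach is not made up. A row lasts 1/8 s, in which the tool goes at most 62.5 mm and 10.7 degrees, less where a joint would pass 70% of its speed; a pose out of reach is approached as far as the arm can. A call is refused whole if a number of a shift passes 1 or a number of a turn 1, either way. A call with a gripper value outside its range is refused whole. The fingers move at their own pace and stop on an object; the grip force is fixed at half the most. Time passes only in rows, so rows that do not move let the fingers close, or fill a call up. It gives the time, the measured TCP pose, the force, the opening and the grip force at its end, in the units of the state.
- env.state(): the state, without advancing time (a new reading comes with each control period).
- eyes.read_camera(name): name is "side" or "top"; returns a dict with "pixels" (400x640x3 uint8, red, green, blue), "fx", "fy", "cx", "cy" (pixels), "distortion" ([k1, k2, p1, p2, k3] as OpenCV has them; the pictures are not rectified), "extrinsics" (4x4, takes a point from world to camera coordinates). Camera axes: x right, y down, z forward; pixel columns grow to the right and rows downward; lengths in mm; the calibration is good to about 2 mm. A picture is of the moment at which its call begins. There is no depth.
- env.job_done(): hands the job in; it is judged then, once.
Trained networks look in a picture, given as the dict that the camera call returned (one of the last four; its "shot" number tells which), for a name from the list of things; names that differ only in an ending like _2 or _b are one class to them, and where a whole thing is asked for, a point or a joint stands for the part that bears it (a point fixed in the world has none). Each returns a list of dicts, best first, with "score" (0 to 1); they miss things now and then, are a little off and sometimes report something else, mostly with a low value. They report only what shows in the picture. A call takes as long as a camera call. They do not tell look-alikes from the thing itself.
- eyes.boxes_of(name, picture): "centre" ([row, column] in pixels, amid what is visible of it).
- eyes.cut_out(name, picture): "mask" (400x640 bool, what is visible of it) and "centre" ([row, column] in pixels, amid what is visible of it).
- eyes.spot_point(name, picture): "centre" ([row, column] in pixels: a listed point, or the origin of a listed thing).
The state is a dict: "t": time; "joints": joint angles; "qvel": joint speeds; "tau": joint torques, N m; "eef_pos": TCP position; "tcp_rot": TCP orientation; "ft_force": force on the tool from outside, world axes, zero at the start; "moment": the same for the moment, N m; "opening": opening from 0.0 (shut) to 1.0 (fully open); "grip_force": force on a finger pad.
Only numpy, scipy, OpenCV 4.12 (cv2) and the standard library are available. Lean on these libraries where they do the work, as an engineer would, in place of code of your own. Each camera call takes 0.05 s, during which the arm holds its last target. There are 200 camera calls.

TASK

Push the rack of brass valves along the chute, past the spring flap, until its front is fully home against the end stop. Hold the flap open by pressing its long press plate down with one fingertip while another fingertip pushes the rack from behind, so that the valves never run into the flap, and afterwards let the flap close again behind the rack. Do not grasp or lift the rack, and leave the other things on the bench alone.

Things in the scene. Friction and masses are not known exactly. Their poses are not given: they have to be found in the camera images.
- chute: Grey steel channel fixed to the bench, 100 mm wide (x), y = -235 to +141 mm. Origin: bench level, centre line, under the middle of the flap; z up; the rack travels to its +y. Floor top z = 8; side walls 4 mm thick, inner faces x = -28 and +28, tops z = 42; open above. Hinge rod of the flap parallel to y at x = -34, z = 54, y = -228 to +62 mm.
- flap (a joint): Angle of the spring flap, one rigid piece with the press plate. 0 = shut; pressing the plate down raises it, hard stop at 1.3 rad (flap tip then 88 mm above the bench). Valves pass freely above about 1.1. A spring shuts it when let go; about 6 N down on the press plate's outer edge holds it open.
- flap_edge (a point): Middle of the flap's free edge, 34 mm from the hinge rod. The flap is a steel plate 3 mm thick, 24 mm long in chute y (-12 to +12 mm). Shut, it lies level over the channel from the hinge to x = 0 at z = 54 mm and stops the valves; the rack's base and back plate pass below it.
- press_edge (a point): Mid-length of the press plate's outer edge, an 8 mm bead (this point on its axis) 46 mm from the hinge rod. Aluminium plate 3 mm thick outside the channel on its -x side, chute y = -225 to +40 mm: it can be held down all along the rack's way. Flap shut: plate slopes up outwards, bead at x = -71, z = 81 mm of the chute; flap at 1.2: slopes down, bead at x = -73, z = 29.
- rack: Black base 52 mm wide (x), 100 long (y), 14 high, loose on the chute floor, 2 mm play each side, about 0.5 kg. Origin: centre of underside; y points to the end stop. Three upright copper stubs with brass valves, 18 mm across, tops 63 mm over the underside, at y = -30, 0, +30. Steel back plate at the rear, 52 wide, 4 thick, 39 high. Fully home, origin is at chute y = +75.
- rack_push (a point): Middle of the rear face of the rack's back plate, 30 mm above the rack's underside.
- stop (a point): Middle of the end stop's face that the rack's front comes to rest against, at chute y = +125 mm; the stop's top is 50 mm above the bench.
- valve: Bystander: loose brass fitting with a copper stub, standing, 26 mm across, 58 mm high. Origin at its underside.
- jar: Bystander: flux jar, 56 mm across, 60 mm high. Origin at its underside.
- pack: Bystander: cardboard pack 110 x 150 x 45 mm. Origin at the centre of its underside.
- spanner: Bystander: steel spanner 180 mm long, lying flat. Origin on its underside.
Mind the look-alikes: they are no part of the job. Of the things that look like the rack, the middle-sized one is meant.

How it is judged:
By the outcome, as a careful person would: the job done as asked, in the order asked, and still so for the second after the job is handed in, with the robot touching nothing.
It also fails if it takes over 38 s, if anything falls off the work surface, if the arm or the gripper's body presses on something with over 40 N, if the wrist force passes 120 N, or if a joint passes its speed limit or range.

## Working session

There is one attempt and no reset: what is moved stays moved. The work goes in short steps, Python scripts to look and compute and a shell command to move; the robot and the scene stay as the last step left them, time stands still between calls to the robot, and variables do not carry over. Pictures are saved under pics/ and viewed, at most 10 in all, crops included, and the job is handed in when it is done.

```bash
mkdir -p pics; ls; cat > h.py <<'E'
import numpy as np, cv2
from cell import env, eyes
def proj(cam,P):
    E=np.array(cam["extrinsics"],float);K=np.array([[cam["fx"],0,cam["cx"]],[0,cam["fy"],cam["cy"]],[0,0,1]])
    r,_=cv2.Rodrigues(E[:3,:3]);p,_=cv2.projectPoints(np.float64(P).reshape(-1,3),r,E[:3,3],K,np.float64(cam["distortion"]))
    return p.reshape(-1,2)
def ray(cam,rc):
    E=np.array(cam["extrinsics"],float);K=np.array([[cam["fx"],0,cam["cx"]],[0,cam["fy"],cam["cy"]],[0,0,1]])
    u=cv2.undistortPoints(np.float64([[rc[1],rc[0]]]).reshape(-1,1,2),K,np.float64(cam["distortion"])).reshape(2)
    R=E[:3,:3];return -R.T@E[:3,3], R.T@np.array([u[0],u[1],1.])
def atz(cam,rc,z):
    o,d=ray(cam,rc);return o+d*(z-o[2])/d[2]
def tri(c1,p1,c2,p2):
    o1,d1=ray(c1,p1);o2,d2=ray(c2,p2)
    s,*_=np.linalg.lstsq(np.c_[d1,-d2],o2-o1,rcond=None);a=o1+d1*s[0];b=o2+d2*s[1]
    return (a+b)/2,np.linalg.norm(a-b)
def save(cam,n,crop=None,f=1):
    im=cam["pixels"][:,:,::-1]
    if crop: r0,r1,c0,c1=crop; im=im[r0:r1,c0:c1]
    cv2.imwrite("pics/"+n,cv2.resize(im,None,fx=f,fy=f,interpolation=cv2.INTER_CUBIC))
E
python3 - <<'E'
from h import *
np.set_printoptions(precision=1,suppress=True)
T=eyes.read_camera("top");S=eyes.read_camera("side")
save(T,"t0.png");save(S,"s0.png")
H=dict(chute=0,rack=0,flap_edge=54,press_edge=81,rack_push=38,stop=30,valve=0,jar=0,pack=0,spanner=0)
for n,z in H.items():
    for nm,c in (("T",T),("S",S)):
        for d in eyes.spot_point(n,c)[:4]: print(n,nm,round(d["score"],2),np.array(d["centre"]),atz(c,d["centre"],z))
print(env.state())
E
```

```text
pics
chute T 0.93 [206.6 307.5] [554.4  32.4   0. ]
chute S 0.61 [210.1 305.6] [546.2  26.8   0. ]
rack T 0.83 [166.  329.3] [684.7 -38.6   0. ]
rack T 0.79 [211.  346.1] [539.1 -90.5   0. ]
rack T 0.78 [273.1 336.1] [342.6 -56.4   0. ]
rack S 0.67 [209.8 357.2] [678.3 -29.1  -0. ]
rack S 0.65 [237.7 322.6] [547.4 -87.9   0. ]
rack S 0.55 [253.2 242.3] [338.9 -56.6   0. ]
rack S 0.46 [243.8 327. ] [ 549.1 -112.     0. ]
flap_edge T 0.73 [208.  309.7] [545.8  23.9  54. ]
flap_edge S 0.88 [192.5 305.1] [550.7  38.7  54. ]
press_edge T 0.72 [231.8 335.4] [471.  -53.7  81. ]
press_edge T 0.61 [231.6 195.1] [474.8 373.9  81. ]
press_edge S 0.71 [214.2 291.3] [477.  -52.7  81. ]
rack_push T 0.96 [207.7 361.2] [ 546.3 -135.9   38. ]
rack_push T 0.68 [267.2 351.9] [ 362.4 -104.4   38. ]
rack_push T 0.66 [176.5 338.9] [644.9 -67.8  38. ]
rack_push S 0.86 [212.  354.1] [646.7 -68.5  38. ]
rack_push S 0.82 [240.4 327. ] [ 539.2 -133.1   38. ]
rack_push S 0.66 [253.3 257. ] [ 366.3 -104.8   38. ]
stop T 0.66 [209.5 343.9] [541.8 -82.3  30. ]
stop T 0.63 [203.8 268.6] [562.1 153.6  30. ]
stop S 0
[... 179 characters left out ...]
jar T 0.62 [231.6 192.9] [477.2 402.7   0. ]
jar S 0.71 [146.2 244.3] [476.1 391.7   0. ]
pack T 0.74 [195.8 457.6] [ 584.2 -451.8    0. ]
pack S 0.97 [350.3 404.5] [ 575. -450.    0.]
pack S 0.72 [143.7 244. ] [479.2 405.9   0. ]
spanner T 0.6 [144.3 320.9] [756.  -12.3   0. ]
spanner S 0.56 [199.1 380.9] [760.4 -16.3   0. ]
{'t': 1.1, 'joints': array([ 1.1,  0.5,  1.6,  0. ,  1.1, -0.1]), 'qvel': array([ 0.,  0., -0., -0., -0.,  0.]), 'tau': array([ -0. , -61.2, -25.8,   0.1,   0. ,  -0. ]), 'eef_pos': array([216.5, 586.3, 214.7]), 'tcp_rot': array([ 3.1, -0. ,  2.8]), 'ft_force': array([ 0.4, -0.1,  0.1]), 'moment': array([-0.,  0., -0.]), 'grip_force': 0.0, 'opening': 0.9998439783957328}
```

View pictures.

View pics/t0.png

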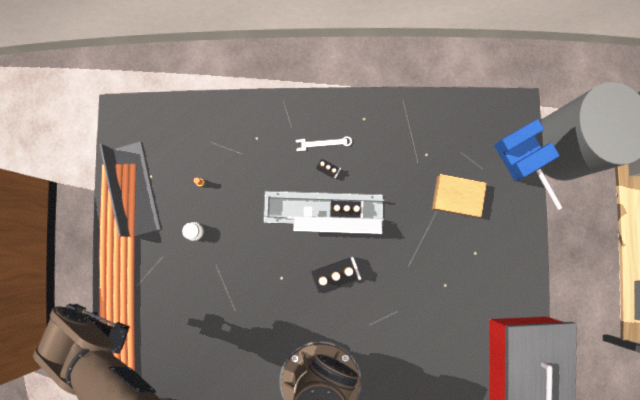

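View pics/s0.png

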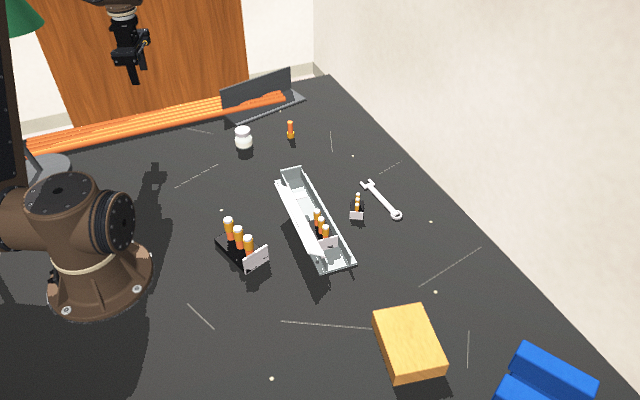

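Candidates for the rack: small one (col 329, row 166), middle one inside the chute (346, 210), large one (336, 273). The middle-sized one, in the chute, fits. Next I fit the chute pose and confirm it with an overlay on an enlarged crop.

```bash
cat > fit.py <<'E'
from h import *
from scipy.optimize import least_squares
np.set_printoptions(precision=2,suppress=True)
def W(p,P):
    P=np.float64(P).reshape(-1,3);c,s=np.cos(p[2]),np.sin(p[2])
    return np.c_[p[0]+c*P[:,0]-s*P[:,1],p[1]+s*P[:,0]+c*P[:,1],P[:,2]]
E
python3 - <<'E'
from fit import *
T=eyes.read_camera("top");S=eyes.read_camera("side")
obs=[]
for c in (T,S):
    for n,P in (("chute",(0,0,0)),("flap_edge",(0,0,54)),("press_edge",(-71,-92.5,81)),("stop",(0,125,29))):
        ex=proj(c,W([549,30,-.087],P))[0]
        for d in eyes.spot_point(n,c):
            m=np.array(d["centre"])[::-1]
            if np.linalg.norm(m-ex)<12: obs.append((c,n,P,m));break
f=lambda p:np.concatenate([(proj(c,W(p,P))[0]-m) for c,n,P,m in obs])
r=least_squares(f,[549,30,-.087],loss="soft_l1");p=r.x;print(p)
for o,e in zip(obs,f(p).reshape(-1,2)):print(o[1],e)
for c in (T,S):
  for d in eyes.spot_point("rack_push",c):
    q=atz(c,d["centre"],38)[:2]-p[:2];cc,s=np.cos(p[2]),np.sin(p[2]);print("push chute",cc*q[0]+s*q[1],-s*q[0]+cc*q[1])
np.save("p.npy",p)
out=[]
for c,cr,f in ((T,(170,250,245,405),5),(S,(155,285,265,365),4.2)):
    im=cv2.resize(c["pixels"][:,:,::-1],None,fx=f,fy=f,interpolation=cv2.INTER_CUBIC)
    def line(P,col):
        q=(proj(c,W(p,P))+.5)*f-.5; cv2.polylines(im,[np.int32(np.round(q))],True,col,1)
    line([(-50,-235,0),(50,-235,0),(50,141,0),(-50,141,0)],(0,0,255))
    line([(28,-235,42),(32,-235,42),(32,141,42),(28,141,42)],(255,0,0))
    line([(-34,-225,54),(-71,-225,81),(-71,40,81),(-34,40,54)],(0,255,0))
    line([(-34,-12,54),(0,-12,54),(0,12,54),(-34,12,54)],(255,0,255))
    a=[int(v*f) for v in cr];out.append(im[a[0]:a[1],a[2]:a[3]])
cv2.imwrite("pics/o1.png",out[0]);cv2.imwrite("pics/o2.png",out[1]);print([o.shape for o in out])
E
```

```text
[553.58  33.64  -0.02]
chute [-0.58  1.37]
flap_edge [-2.58 -0.4 ]
press_edge [1.98 1.08]
stop [-0.76  0.33]
chute [-2.97  1.84]
flap_edge [2.07 0.25]
press_edge [0.96 0.27]
stop [ 2.17 -1.57]
push chute -191.14695694171272 -137.6747708059834
push chute -2.580286836979027 -170.00375834071681
push chute 92.26425381036827 -82.04427744179605
push chute -8.69771314275913 -166.7869863081418
push chute -184.962646351068 -145.1549214750352
push chute 93.90387737369083 -96.74826774931431
[(400, 800, 3), (546, 420, 3)]
```

View pics/o1.png

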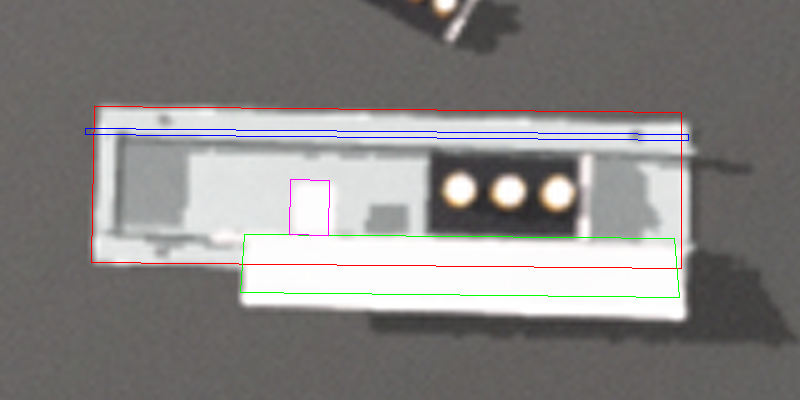

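View pics/o2.png

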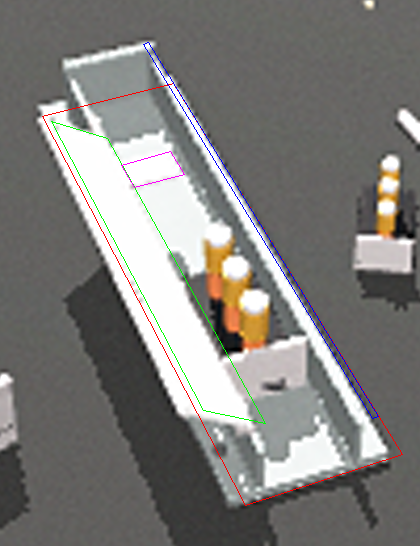

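```bash
python3 - <<'E'
from fit import *
T=eyes.read_camera("top");S=eyes.read_camera("side")
t=[((96,105),(50,141,8)),((688,123),(50,-235,8)),((90,263),(-50,141,4)),((241,303),(-74,40,81)),((685,319),(-74,-225,81)),((290,180),(0,12,54)),((330,180),(0,-12,54))]
s=[((236,503),(-50,-235,0)),((398,450),(50,-235,4)),((182,412),(-74,-225,81)),((262,424),(-34,-225,54)),((40,110),(-74,40,81))]
o=[(T,np.array(a)/5+[245,170],P) for a,P in t]+[(S,np.array(a)/4.2+[265,155],P) for a,P in s]
f=lambda p:np.concatenate([proj(c,W(p,P))[0]-m for c,m,P in o])
p=least_squares(f,[549,30,-.03],loss="soft_l1").x;print(p,f(p).reshape(-1,2).tolist() and "")
print(f(p).reshape(-1,2))
for C,k in ((T,slice(0,7)),(S,slice(7,12))):
    oo=o[k];g=lambda p:np.concatenate([proj(c,W(p,P))[0]-m for c,m,P in oo]);print(least_squares(g,p,loss="soft_l1").x)
np.save("p.npy",p)
def inch(q):
    q=np.array(q)[:2]-p[:2];c,s=np.cos(p[2]),np.sin(p[2]);return np.array([c*q[0]+s*q[1],-s*q[0]+c*q[1]])
print("backplate top-rear T",inch(atz(T,[170+155/5,245+593/5],47)),inch(atz(T,[170+237/5,245+590/5],47)))
print("backplate rear S",inch(atz(S,[155+355/4.2,265+245/4.2],47)),inch(atz(S,[155+337/4.2,265+306/4.2],47)))
print(atz(T,[0,0],0) is None, [inch(atz(T,[170+190/5,245+u/5],71)) for u in (459,508,558)])
st=env.state();print(st["t"])
E
```

```text
[550.69  32.13  -0.03] 
[[-0.4   0.02]
 [-0.94 -1.14]
 [-0.04 -0.23]
 [-0.33 -0.7 ]
 [-1.27 -2.05]
 [ 0.13  0.35]
 [-0.09  0.51]
 [-0.18  1.1 ]
 [-0.94  0.87]
 [ 1.39  0.32]
 [-1.57  0.35]
 [ 0.38  2.86]]
[549.35  30.79  -0.04]
[551.73  34.26  -0.03]
backplate top-rear T [  21.1  -174.59] [ -29.79 -173.46]
backplate rear S [ -16.82 -167.12] [  22.1  -166.95]
False [array([ -4.21, -91.38]), array([  -3.58, -121.21]), array([  -2.94, -151.66])]
1.8
```

```bash
cat > plan.py <<'E'
from fit import *
import sys,json
p=[549.2,32,-.037]
def plan(ways,yaw1,n,nt):
    "ways: world xyz list; n rows; turn over first nt rows"
    st=env.state();P=np.array([st["eef_pos"],*ways],float)
    yaw=st["tcp_rot"][2];L=np.r_[0,np.cumsum(np.linalg.norm(np.diff(P,axis=0),axis=1))]
    s=np.linspace(0,L[-1],n+1);Q=np.c_[[np.interp(s,L,P[:,i]) for i in range(3)]].T
    d=(yaw1-yaw+np.pi)%(2*np.pi)-np.pi;u=-np.degrees(d)/5;print("yaw",yaw,"turn units",u)
    tu=np.round(u/nt,2);pos=P[0].copy();out=[]
    for i in range(n):
        R=np.array([[np.cos(yaw),np.sin(yaw),0],[np.sin(yaw),-np.cos(yaw),0],[0,0,-1]])
        a=np.round(R.T@(Q[i+1]-pos)/60,2);pos=pos+R@a*60;t=tu if i<nt else 0
        yaw-=np.radians(5*t);out.append([a.tolist(),float(t),-.5])
    for k in range(0,n,10):print(json.dumps(out[k:k+10]))
E
python3 - <<'E'
from plan import *
g=W(p,(-30.5,-195,150))[0];print(g)
plan([(450,280,200),g],np.pi/2+p[2],20,16)
E
```

```text
[ 511.51 -161.74  150.  ]
yaw 2.787788754986388 turn units 14.36969473534688
[[[-0.59, -0.37, 0.03], 0.9, -0.5], [[-0.61, -0.33, 0.02], 0.9, -0.5], [[-0.64, -0.27, 0.03], 0.9, -0.5], [[-0.66, -0.23, 0.03], 0.9, -0.5], [[-0.67, -0.17, 0.02], 0.9, -0.5], [[-0.68, -0.12, 0.03], 0.9, -0.5], [[-0.69, -0.07, 0.02], 0.9, -0.5], [[-0.7, -0.01, 0.03], 0.9, -0.5], [[-0.69, 0.04, 0.03], 0.9, -0.5], [[-0.66, -0.16, 0.06], 0.9, -0.5]]
[[[-0.66, -0.2, 0.08], 0.9, -0.5], [[-0.67, -0.15, 0.08], 0.9, -0.5], [[-0.69, -0.09, 0.08], 0.9, -0.5], [[-0.69, -0.04, 0.07], 0.9, -0.5], [[-0.69, 0.01, 0.08], 0.9, -0.5], [[-0.69, 0.07, 0.08], 0.9, -0.5], [[-0.68, 0.12, 0.08], 0.0, -0.5], [[-0.68, 0.12, 0.07], 0.0, -0.5], [[-0.68, 0.13, 0.08], 0.0, -0.5], [[-0.67, 0.12, 0.08], 0.0, -0.5]]
```

```bash
python3 -m inch '[[[-0.59,-0.37,0.03],0.9,-0.5],[[-0.61,-0.33,0.02],0.9,-0.5],[[-0.64,-0.27,0.03],0.9,-0.5],[[-0.66,-0.23,0.03],0.9,-0.5],[[-0.67,-0.17,0.02],0.9,-0.5],[[-0.68,-0.12,0.03],0.9,-0.5],[[-0.69,-0.07,0.02],0.9,-0.5],[[-0.7,-0.01,0.03],0.9,-0.5],[[-0.69,0.04,0.03],0.9,-0.5],[[-0.66,-0.16,0.06],0.9,-0.5]]'
python3 -m inch '[[[-0.66,-0.2,0.08],0.9,-0.5],[[-0.67,-0.15,0.08],0.9,-0.5],[[-0.69,-0.09,0.08],0.9,-0.5],[[-0.69,-0.04,0.07],0.9,-0.5],[[-0.69,0.01,0.08],0.9,-0.5],[[-0.69,0.07,0.08],0.9,-0.5],[[-0.68,0.12,0.08],0,-0.5],[[-0.68,0.12,0.07],0,-0.5],[[-0.68,0.13,0.08],0,-0.5],[[-0.67,0.12,0.08],0,-0.5]]'
python3 - <<'E'
from plan import *
S=eyes.read_camera("side");T=eyes.read_camera("top")
st=env.state();print(st["t"],st["eef_pos"],st["tcp_rot"],st["opening"],st["ft_force"])
a=S["pixels"][130:300,240:400,::-1];b=T["pixels"][160:260,290:400,::-1]
a=cv2.resize(a,(400,425));b=cv2.resize(b,(396,360));b=cv2.copyMakeBorder(b,0,65,4,0,cv2.BORDER_CONSTANT)
cv2.imwrite("pics/a1.png",np.hstack([a,b]))
E
```

```text
t: 3.05
eef_pos: [455.7, 247.6, 196.6]
tcp_rot: [3.141, 0.0, 2.0]
ft_force: [-0.2, 0.0, 0.4]
opening: 0.748
grip_force: 0.0
t: 4.3
eef_pos: [511.8, -162.9, 149.8]
tcp_rot: [3.141, 0.0, 1.531]
ft_force: [0.1, 0.1, -0.2]
opening: 0.749
grip_force: 0.0
4.4 [ 512.   -164.49  149.32] [3.14 0.   1.53] 0.7497933819329256 [-0.3  -0.3  -0.68]
```

View pics/a1.png

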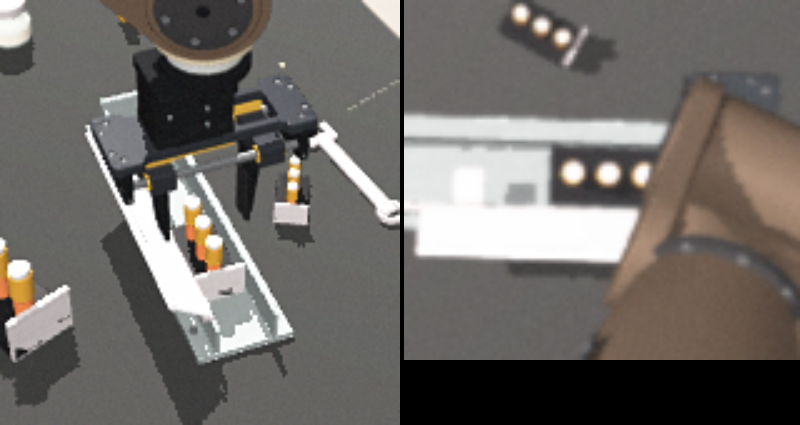

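```bash
python3 - <<'E'
from plan import *
S=eyes.read_camera("side");st=env.state();e=st["eef_pos"];y=st["tcp_rot"][2];ty=np.array([np.sin(y),-np.cos(y),0])
print("tips pred",proj(S,[e-41.6*ty,e+41.6*ty]),"seen (306,225.2),(338,216.8)")
q=e[:2]-p[:2];c,s=np.cos(p[2]),np.sin(p[2]);print(c*q[0]+s*q[1],-s*q[0]+c*q[1],e)
print(proj(S,W(p,[(-34,-225,54),(-74,-225,81),(-28,-235,42),(28,-235,42),(-26,-171,47),(26,-171,47)])))
E
```

```text
tips pred [[304.34 223.87]
 [338.76 214.59]] seen (306,225.2),(338,216.8)
-30.429139838128684 -196.02826641176287 [ 511.54 -162.77  149.45]
[[324.71 256.62]
 [308.56 253.68]
 [328.62 262.29]
 [350.37 255.75]
 [319.52 241.9 ]
 [339.09 236.28]]
```

```bash
python3 -m inch '[[[0,0,0.3],0,-0.5],[[0,0,0.3],0,-0.5],[[0,0,0.25],0,-0.5],[[0,0,0.2],0,-0.5],[[0,0,0.15],0,-0.5],[[0,0,0.15],0,-0.5],[[0,0,0.15],0,-0.5],[[0,0,0.1],0,-0.5],[[0,0,0.1],0,-0.5],[[0,0,0],0,-0.5]]'
python3 - <<'E'
from plan import *
S=eyes.read_camera("side")
st=env.state();print(st["t"],st["eef_pos"],st["ft_force"])
save(S,"a2.png",(150,290,250,390),4)
E
```

```text
t: 5.7
eef_pos: [511.7, -161.4, 47.5]
tcp_rot: [3.142, -0.0, 1.531]
ft_force: [-1.7, 0.1, 3.0]
opening: 0.751
grip_force: 1.6
5.75 [ 511.7  -161.43   47.74] [-1.47  0.73  3.88]
```

View pics/a2.png

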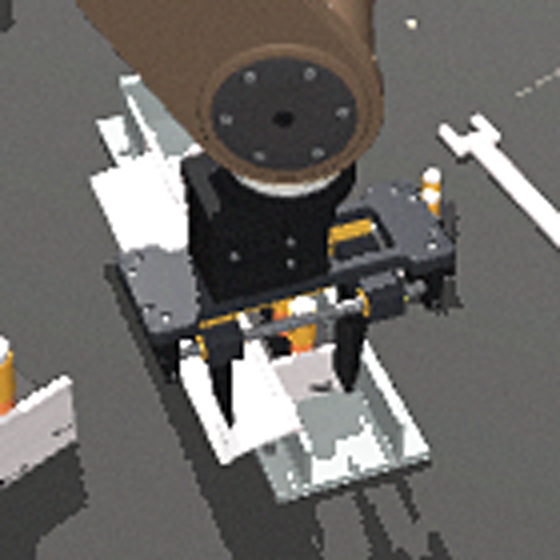

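```bash
python3 -m inch '[[[0,0,0.05],0,-0.5],[[0,0,0.05],0,-0.5],[[0,0,0.05],0,-0.5],[[0,0,0.04],0,-0.5],[[0,0,0.03],0,-0.5],[[0,0,0],0,-0.5],[[0,0,0],0,-0.5],[[0,0,0],0,-0.5],[[0,0,0],0,-0.5],[[0,0,0],0,-0.5]]'
python3 - <<'E'
from plan import *
S=eyes.read_camera("side")
st=env.state();print(st["t"],st["eef_pos"],st["ft_force"],st["moment"])
save(S,"a3.png",(150,290,250,390),4)
E
```

```text
t: 7.0
eef_pos: [511.4, -161.4, 34.6]
tcp_rot: [-3.141, -0.0, 1.531]
ft_force: [-2.3, -0.5, 3.1]
opening: 0.748
grip_force: 1.8
7.05 [ 511.46 -161.38   34.55] [-2.12 -1.63  3.15] [-0.31  0.53  0.02]
```

View pics/a3.png

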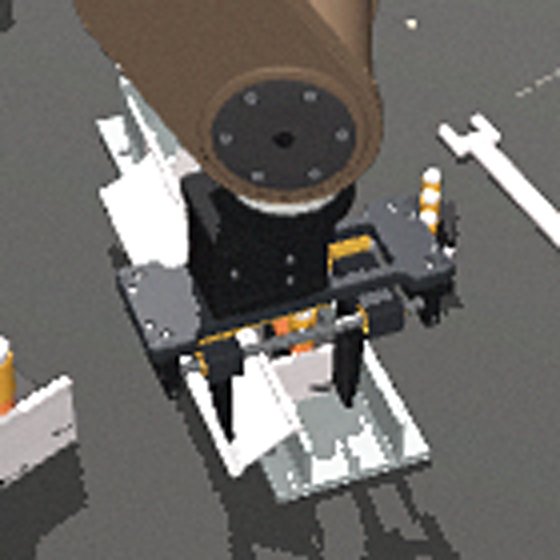

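```bash
python3 - <<'E'
from plan import *
S=eyes.read_camera("side")
for a in (0,.7,.8,.9,1,1.1,1.2,1.3):
    th=.63-a;print(a,proj(S,W(p,[(-34-49*np.cos(th),-225,54+49*np.sin(th)-1),(-34-49*np.cos(th),40,54+49*np.sin(th))])).ravel())
print("seen a2",250+230/4,150+462/4,"a3",250+238/4,150+475/4, "a3 far?", 250+102/4,150+190/4)
for i in range(6):
    eyes.read_camera("top") if 0 else None
st=env.state();print(st["t"],st["ft_force"])
E
```

```text
0 [308.72 253.38 274.53 183.54]
0.7 [305.2  263.65 272.07 193.38]
0.8 [305.48 264.92 272.4  194.66]
0.9 [305.95 266.11 272.89 195.87]
1 [306.61 267.2  273.54 196.99]
1.1 [307.44 268.17 274.34 198.02]
1.2 [308.44 269.03 275.28 198.95]
1.3 [309.59 269.77 276.35 199.76]
seen a2 307.5 265.5 a3 309.5 268.75 a3 far? 275.5 197.5
7.1 [-2.    0.48  2.88]
```

```bash
python3 -m inch '[[[0,0,0.02],0,-0.5],[[0.06,0,0],0,-0.5],[[0.1,0,0],0,-0.5],[[0.12,0,0],0,-0.5],[[0.15,0,0],0,-0.5],[[0.15,0,0],0,-0.5],[[0.15,0,0],0,-0.5],[[0.12,0,0],0,-0.5],[[0.1,0,0],0,-0.5],[[0.05,0,0],0,-0.5]]'
python3 - <<'E'
from plan import *
S=eyes.read_camera("side");T=eyes.read_camera("top")
st=env.state();print(st["t"],st["eef_pos"],st["ft_force"])
a=cv2.resize(S["pixels"][150:290,250:390,::-1],(420,420));b=cv2.resize(T["pixels"][165:265,255:350,::-1],(380,400));b=cv2.copyMakeBorder(b,0,20,0,0,cv2.BORDER_CONSTANT)
cv2.imwrite("pics/a4.png",np.hstack([a,b]))
E
```

```text
t: 8.35
eef_pos: [514.0, -101.1, 33.4]
tcp_rot: [-3.142, -0.0, 1.531]
ft_force: [-1.5, -4.4, 2.5]
opening: 0.752
grip_force: 2.6
8.45 [ 513.93 -101.02   33.44] [-1.38 -0.2   3.05]
```

View pics/a4.png

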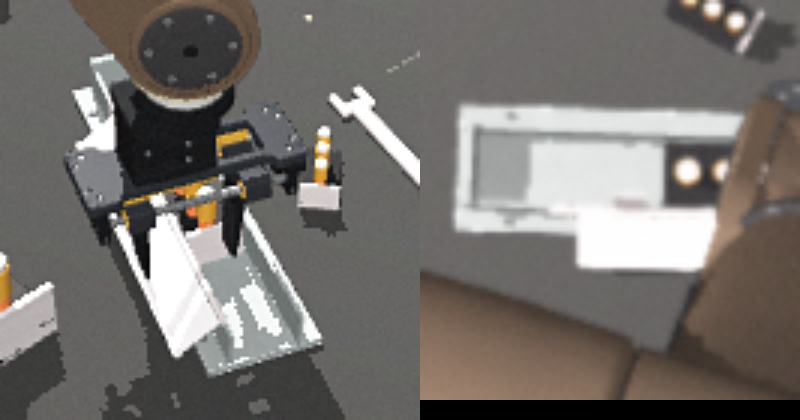

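The side view shows the pusher finger against the back plate. The top view shows the flap at crop (632, 202) reduced to a thin strip, so it is raised. I keep pushing.

```bash
python3 -m inch '[[[0.05,0,0.01],0,-0.5],[[0.1,0,0],0,-0.5],[[0.17,0,0],0,-0.5],[[0.2,0,0],0,-0.5],[[0.2,0,0],0,-0.5],[[0.22,0,0],0,-0.5],[[0.22,0,0],0,-0.5],[[0.22,0,0],0,-0.5],[[0.2,0,0],0,-0.5],[[0.15,0,0],0,-0.5]]'
python3 - <<'E'
from plan import *
T=eyes.read_camera("top");st=env.state();print(st["t"],st["eef_pos"],st["ft_force"])
q=st["eef_pos"][:2]-p[:2];c,s=np.cos(p[2]),np.sin(p[2]);print(c*q[0]+s*q[1],-s*q[0]+c*q[1])
def inch(q):
    q=np.array(q)[:2]-p[:2];return np.array([c*q[0]+s*q[1],-s*q[0]+c*q[1]])
for d in eyes.spot_point("rack",T): print(d["score"],inch(atz(T,d["centre"],8)))
save(T,"a5.png",(165,265,245,365),5)
E
```

```text
t: 9.7
eef_pos: [518.5, 2.2, 33.2]
tcp_rot: [3.141, 0.0, 1.531]
ft_force: [-0.7, -7.1, 5.7]
opening: 0.751
grip_force: 4.1
9.75 [518.41   3.    33.12] [0.04 1.14 3.52]
-29.693852660568552 -30.115693867656287
0.84 [138.65 -54.28]
0.65 [-202.65  -88.82]
0.57 [-11.57  32.26]
0.57 [ 76.21 342.93]
```

View pics/a5.png

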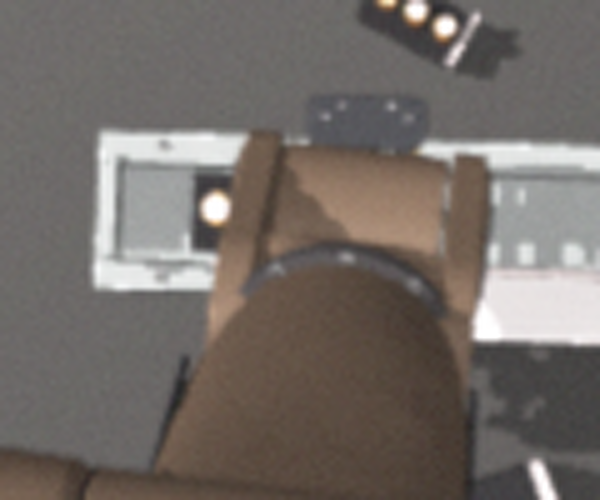

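```bash
python3 -m inch '[[[0.03,0,0],0,-0.5],[[0.06,0,0],0,-0.5],[[0.1,0,0],0,-0.5],[[0.1,0,0],0,-0.5],[[0.1,0,0],0,-0.5],[[0.08,0,0],0,-0.5],[[0.07,0,0],0,-0.5],[[0.05,0,0],0,-0.5],[[0.04,0,0],0,-0.5],[[0.02,0,0],0,-0.5]]'
python3 -m inch '[[[0.015,0,0],0,-0.5],[[0.015,0,0],0,-0.5],[[0.015,0,0],0,-0.5],[[0.015,0,0],0,-0.5],[[0.015,0,0],0,-0.5],[[0.01,0,0],0,-0.5],[[0.01,0,0],0,-0.5],[[0,0,0],0,-0.5],[[0,0,0],0,-0.5],[[0,0,0],0,-0.5]]'
```

```text
t: 11.05
eef_pos: [519.8, 40.6, 33.0]
tcp_rot: [3.141, 0.0, 1.531]
ft_force: [-2.4, -7.9, 7.0]
opening: 0.75
grip_force: 4.0
t: 12.3
eef_pos: [520.0, 46.3, 33.0]
tcp_rot: [3.141, 0.0, 1.531]
ft_force: [-1.2, -7.1, 5.8]
opening: 0.748
grip_force: 3.7
```

```bash
python3 -m inch '[[[0.01,0,0],0,-0.5],[[0.01,0,0],0,-0.5],[[0.01,0,0],0,-0.5],[[0.01,0,0],0,-0.5],[[0.01,0,0],0,-0.5],[[0,0,0],0,-0.5],[[0,0,0],0,-0.5],[[0,0,0],0,-0.5],[[0,0,0],0,-0.5],[[0,0,0],0,-0.5]]'
python3 - <<'E'
from plan import *
T=eyes.read_camera("top");S=eyes.read_camera("side");st=env.state();print(st["t"],st["eef_pos"],st["ft_force"])
a=cv2.resize(S["pixels"][150:250,260:360,::-1],(420,420));b=cv2.resize(T["pixels"][180:240,250:310,::-1],(380,380));b=cv2.copyMakeBorder(b,0,40,0,0,cv2.BORDER_CONSTANT)
cv2.imwrite("pics/a6.png",np.hstack([a,b]))
E
```

```text
t: 13.55
eef_pos: [519.9, 47.5, 33.0]
tcp_rot: [-3.141, 0.002, 1.529]
ft_force: [-4.2, -25.6, 7.7]
opening: 0.749
grip_force: 13.1
13.65 [519.87  47.52  33.03] [ -4.19 -24.43   9.15]
```

```bash
python3 -m inch '[[[-0.04,0,0],0,-0.5],[[-0.08,0,0],0,-0.5],[[-0.12,0,0],0,-0.5],[[-0.15,0,0],0,-0.5],[[-0.15,0,0],0,-0.5],[[-0.12,0,0],0,-0.5],[[-0.08,0,0],0,-0.5],[[-0.04,0,0],0,-0.5],[[0,0,-0.05],0,-0.5],[[0,0,-0.08],0,-0.5]]'
python3 -m inch '[[[0,0,-0.1],0,-0.5],[[0,0,-0.12],0,-0.5],[[0,0,-0.12],0,-0.5],[[0,0,-0.12],0,-0.5],[[0,0,-0.15],0,-0.5],[[0,0,-0.15],0,-0.5],[[0,0,-0.2],0,-0.5],[[0,0,-0.3],0,-0.5],[[0,0,-0.4],0,-0.5],[[0,0,-0.5],0,-0.5]]'
python3 -m inch '[[[-0.7,0,-0.3],0,-0.5],[[-0.8,0,0],0,-0.5],[[-0.8,0,0],0,-0.5],[[-0.8,0,0],0,-0.5],[[-0.8,0,0],0,-0.5],[[-0.6,0,0],0,-0.5],[[-0.4,0,0],0,-0.5],[[-0.2,0,0],0,-0.5],[[0,0,0],0,-0.5],[[0,0,0],0,-0.5]]'
python3 - <<'E'
from plan import *
T=eyes.read_camera("top");S=eyes.read_camera("side")
a=cv2.resize(S["pixels"][150:290,250:370,::-1],(360,420));b=cv2.resize(T["pixels"][180:240,255:395,::-1],None,fx=3.1,fy=3.1,interpolation=cv2.INTER_CUBIC);b=cv2.copyMakeBorder(b,0,420-b.shape[0],0,0,cv2.BORDER_CONSTANT)
cv2.imwrite("pics/a7.png",np.hstack([a,b]))
E
```

```text
t: 14.9
eef_pos: [517.8, 3.2, 40.7]
tcp_rot: [-3.141, 0.0, 1.531]
ft_force: [-2.7, 0.1, 2.5]
opening: 0.75
grip_force: 1.5
t: 16.15
eef_pos: [517.4, 3.2, 171.1]
tcp_rot: [-3.14, -0.0, 1.531]
ft_force: [-0.2, 0.2, -0.3]
opening: 0.752
grip_force: 0.0
t: 17.4
eef_pos: [506.1, -301.6, 188.2]
tcp_rot: [-3.141, -0.0, 1.532]
ft_force: [-0.5, 0.1, 0.1]
opening: 0.75
grip_force: 0.0
```

View pics/a7.png

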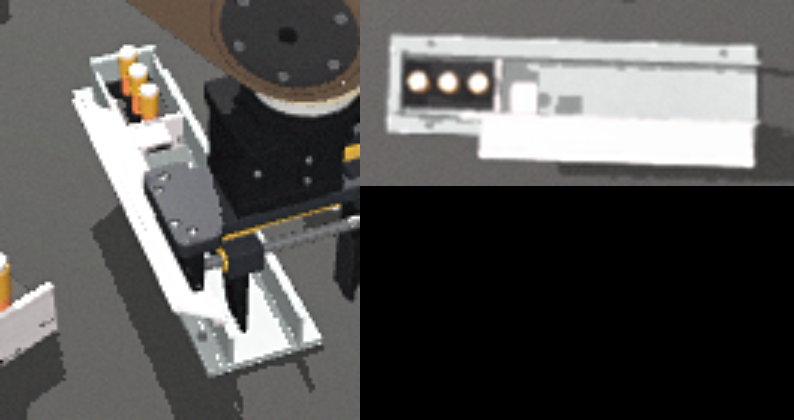

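```bash
python3 -c "
from cell import env
print(env.job_done())"
```

```text
the job is handed in; nothing more can be done
None
```

The middle-sized rack is pushed fully home against the end stop, the flap has closed again behind it, and the job was handed in with the robot clear at about 17.5 s of the 38 s allowed; the judge's result was not returned.

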